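# Open the gluing jig and unload two model towers

## Robot

A 6-joint arm with a two-finger parallel gripper is mounted at the origin on the work surface. World frame = base frame: x ahead of the robot, y to its left, z up, the work surface at z = 0. Lengths are in m, angles in rad, forces in N, time in s.
With the tool pointing down it reaches from about 0.425 to 0.95 m from the base axis. Payload 3.5 kg.
Tool frame: the origin (TCP) lies midway between the tips of the shut fingers; the grasp point (between the pads) lies 19 mm behind it; z points along the fingers, y is the line along which they close (so a half turn about z gives the same grasp; the last joint's range is limited). The gripper opens to 85 mm and grips with 20 to 120 N. Pads are 22 mm wide; open, the fingers measure 114 mm over their backs; the gripper's body (76 mm by 85 mm) begins 54 mm behind the grasp point. The pads swing forward as they close: fully open they stand 13 mm farther back than shut.
Start: joints at [1.017, 0.286, 1.577, -0, 1.279, -0.15], TCP at [0.265, 0.621, 0.198] pointing down, gripper open.
Joint ranges: [-2.77, 2.77], [-0.9, 2.22], [0.21, 2.48], [-1.53, 4.67], [0.24, 2.81], [-2.84, 2.84]. Speed limits (rad/s): [2.79, 2.79, 3.14, 3.14, 3.14, 3.14].

## Interface

Orientations are given as a rotation vector (axis times angle).
In Python, from cell import robot, hand, status, eyes, workorder gives the robot as it stands. The module is installed in compiled form; this text tells all that it offers. Calls block until the motion is done:
- robot.move_ptp(position, orientation): joint-space move of the TCP to a pose.
- robot.move_l(position, ori=None, velocity=0.15): straight line of the TCP; ori=None keeps the orientation; velocity is the mean speed in m/s.
- robot.move_joints(angles): joint-space move.
- hand.set_gripper(opening, force=None): opening from 0.0 (shut) to 1.0 (fully open); force is the grip in N (None keeps the last); returns when the fingers have stopped.
- robot.pause(seconds).
- robot.inverse_kinematics(position, orientation): joint angles nearest the present ones, or None.
- status.read_state(): the state.
- eyes.get_image(name): name is "scene" or "top"; returns a dict with "img" (420x560x3 uint8, blue, green, red), "range_z" (420x560 float32, m along the optical axis (not along the pixel's ray), 0 where there is no reading), "vfov" (degrees; the focal length in pixels is half the picture's height over the tangent of half this angle, whatever the lens; pixels are square), "cx", "cy" (the principal point, pixels), "k1" (the pictures are not rectified: a ray, as slopes to the right and down, at radius r is drawn at 1 + k1 r^2 times it, then the intrinsics apply), "T" (4x4, takes a point from camera to world coordinates). Camera axes: x right, y down, z forward; pixel columns grow to the right and rows downward; lengths in m; the calibration is good to about 2 mm. A picture is of the moment at which its call begins.
A pose or a line that the arm cannot do raises robot.MotionError and nothing moves.
- workorder.sign_off(): hands the job in; it is judged then, once.
The state is a dict: "t": time; "qpos": joint angles; "joint_velocities": joint speeds; "joint_efforts": joint torques, N m; "eef_pos": TCP position; "tool_rot": TCP orientation; "force": force on the tool from outside, world axes, zero at the start; "moment": the same for the moment, N m; "finger_gap": opening from 0.0 (shut) to 1.0 (fully open); "grasp_force": force on a finger pad.
Only numpy, scipy, OpenCV 4.12 (cv2) and the standard library are available. Lean on these libraries where they do the work, as an engineer would, in place of code of your own. Each camera call takes 0.05 s, during which the arm holds its last target. There are 200 camera calls.

## Task

The glue on the two little towers has set, so open the jig: swing the toggle clamp's handle all the way back, lift the locating plate straight up off its two tight dowels, keeping it level so that it does not bind, and lay it flat on the sloping rest with its edge behind the lip. Then take both towers out of the jig and stand them upright on the wire rack beside the finished one. Set things down rather than dropping them, leave the clamp open, and do not disturb the finished tower or the other things on the bench.

Things in the scene. Friction and masses are not known exactly. Their poses are not given: they have to be found in the camera images.
- jig: Fixed aluminium jig. Origin on the bench under the middle of its block, z up, y along the block and dowels, +x to the clamp, on the side away from the robot. Block 130 (x) by 230 (y), top at z 20; a tongue 66 wide out to x 155 carries the clamp. Two dowels, 10 diameter, at x 0, y -92 and +92, tops at z 50. Nests 47.5 diameter, 6 deep, at x 0, y -47 and +47. The plate starts on the block.
- clamp_handle (a joint): Angle of the toggle clamp's handle: 0 shut (upright), growing as it is swung away from the robot, towards jig +x, to its stop at 1.2 rad. It takes about 4 N at the grip and stays where it is left. A linkage lifts the clamp's arm off the plate with it, by 1.5 times the handle's angle.
- clamp_grip (a point): Middle of the handle's black rubber grip, 62 mm from the handle's pivot: 18 (jig x) by 22 (jig y), 66 long, its end 95 mm from the pivot. z axis along the handle, away from the pivot; x axis in the opening direction.
- clamp_pivot (a point): Pivot of the clamp's handle, at jig x 122, y 0, z 50; its axis runs along jig y. Shut, the clamp's arm reaches from here over the plate to jig x 38, within 13 mm of y 0 and below z 60; open, it stands up steeply at jig x 75 to 120, its end at about z 115.
- plate_grip (a point): Loose aluminium plate 120 (x) by 220 (y) by 6, about 0.4 kg, balanced; this point is in its upright black grip, 24 mm above the plate's top, 30 above its underside. Grip 12 (x) by 48 (y), ending 44 above the top. Plate axes: z up. Dowel holes of 11, guided over 14 mm, at y +-92; windows of 32 at y +-47 with the towers standing 32 mm out of them. Rise to clear dowels 31 mm, towers 39 mm.
- rest_bed: Bed of the fixed plywood rest, sloping 35 degrees, low edge on the robot's side. Origin: centre of its upper face, 53 mm above the bench; z square to the bed, x up the slope, y level. Bed 128 (x) by 200 (y). Lip along the low edge: inner face at x -64, 12 mm high. The plate lies on it grip up, either way round, its length along y: middle at x -4 (touching the lip) to about +15.
- rack: Low fixed steel wire rack, 130 (x) by 230 (y); origin on the bench under its middle, z up. Towers stand on its wires at z 22.
- tower_a_mid (a point): Model tower in the jig's nest at jig y -47, its underside at jig z 14: grey cylinder 28 diameter on a round black base 46 diameter, 4 thick; 44 high in all, 45 g. The point lies on its axis half-way up, 22 mm above its underside; z is its axis. Take it by the upper part of the cylinder.
- tower_b_mid (a point): The second tower, the same, in the nest at jig y +47.
- tower_done_mid (a point): A finished tower of the same shape and size that already stands on the wire rack and stays there; the point lies half-way up on its axis.
There are look-alikes about, which are no part of the job. Leave any green, turquoise or yellow look-alike of the part that bears tower_b_mid alone.

How it is judged:
On the way, in this order (a step that is already met when the one before it is completed fails the run):
1. the clamp's handle is swung back (1.0 rad or more) (value of joint clamp_handle above 1 rad), for 0.1 s.
2. the plate is lifted clear of both dowels, still level (z of plate_grip in the frame of jig above 0.083 m and angle between plate_grip's own z axis and vertical below 0.12 rad), for 0.05 s.
3. the plate lies flat on the sloping rest behind its lip, let go (angle between the z axis of plate_grip and the z axis of rest_bed, either way round below 0.08 rad and angle between the y axis of plate_grip and the y axis of rest_bed, either way round below 0.15 rad and x of plate_grip in the frame of rest_bed between -0.012 and 0.022 m and y of plate_grip in the frame of rest_bed between -0.03 and 0.03 m and z of plate_grip in the frame of rest_bed between 0.025 and 0.035 m and contact force between the fingers and plate below 0.1 N and linear speed of plate below 0.03 m/s), for 0.2 s.
4. one of the towers stands on the wire rack, let go (((x of tower_a_mid in the frame of rack between -0.052 and 0.052 m and y of tower_a_mid in the frame of rack between -0.102 and 0.102 m and z of tower_a_mid in the frame of rack between 0.039 and 0.049 m and angle between tower_a_mid's own z axis and vertical below 0.12 rad and contact force between the fingers and tower_a below 0.1 N and linear speed of tower_a below 0.03 m/s) or (x of tower_b_mid in the frame of rack between -0.052 and 0.052 m and y of tower_b_mid in the frame of rack between -0.102 and 0.102 m and z of tower_b_mid in the frame of rack between 0.039 and 0.049 m and angle between tower_b_mid's own z axis and vertical below 0.12 rad and contact force between the fingers and tower_b below 0.1 N and linear speed of tower_b below 0.03 m/s))), for 0.2 s.
At the end, for the whole second after the job is handed in: Clamp still open (past 1.0 rad); plate let go, flat on the rest (0.08 rad) behind the lip, 30 mm sideways, -12 to +22 mm along the slope; both towers let go, upright (0.12 rad) on the rack, axes within 52 and 102 mm of its middle in x and y; finished tower within 12 mm of its place; all at rest (all of step 3 and value of joint clamp_handle above 1 rad and x of tower_a_mid in the frame of rack between -0.052 and 0.052 m and y of tower_a_mid in the frame of rack between -0.102 and 0.102 m and z of tower_a_mid in the frame of rack between 0.039 and 0.049 m and angle between each of tower_a_mid, tower_b_mid, tower_done_mid's own z axis and vertical below 0.12 rad and contact force between the fingers and tower_a below 0.1 N and linear speed of each of tower_a, tower_b below 0.03 m/s and x of tower_b_mid in the frame of rack between -0.052 and 0.052 m and y of tower_b_mid in the frame of rack between -0.102 and 0.102 m and z of tower_b_mid in the frame of rack between 0.039 and 0.049 m and contact force between the fingers and tower_b below 0.1 N and distance of tower_done_mid from where it was at the start of the episode below 0.012 m); the robot touches nothing.
It fails at once if the plate is tilted by more than 0.07 rad (4 degrees) while it is still on the dowels (z of plate_grip in the frame of jig below 0.08 m and horizontal distance between plate_grip and jig below 0.02 m and angle between plate_grip's own z axis and vertical above 0.07 rad).
It fails at once if the plate is dropped or let fall onto the rest (moving faster than 0.5 m/s or turning faster than 3 rad/s with no finger on it) (contact force between the fingers and plate below 0.05 N and (linear speed of plate above 0.5 m/s or angular speed of plate above 3 rad/s)).
It fails at once if a tower is dropped (moving faster than 0.5 m/s with no finger on it) ((contact force between the fingers and tower_a below 0.05 N and linear speed of tower_a above 0.5 m/s) or (contact force between the fingers and tower_b below 0.05 N and linear speed of tower_b above 0.5 m/s)).
It fails at once if the finished tower is knocked over or shifted by more than 12 mm (not (distance of tower_done_mid from where it was at the start of the episode below 0.012 m and angle between tower_done_mid's own z axis and vertical below 0.12 rad)).
It fails at once if another thing on the bench is shifted by more than 20 mm (distance of any of pot1, pot2, pot3, pot4, water_cup, paint_handle, sprue_block from where it was at the start of the episode above 0.02 m).
It also fails if it takes over 72 s, if anything falls off the work surface, if the arm or the gripper's body presses on something with over 40 N, if the wrist force passes 120 N, or if a joint passes its speed limit or range.

## Working session

There is one attempt and no reset: what is moved stays moved. The work goes in short steps, each a Python script; the robot and the scene stay as the last script left them, time stands still between calls to the robot, and variables do not carry over. Pictures are saved under pics/ and viewed, at most 10 in all, crops included, and the job is handed in when it is done.

```bash
mkdir -p pics
cat > h.py <<'E'
import numpy as np, cv2
from scipy.spatial.transform import Rotation as R
from cell import robot, hand, status, eyes, workorder
def cloud(name):
    d=eyes.get_image(name); im=d["img"]; z=d["range_z"]; H,W=z.shape
    f=H/2/np.tan(np.radians(d["vfov"])/2)
    K=np.array([[f,0,d["cx"]],[0,f,d["cy"]],[0,0,1]])
    u,v=np.meshgrid(np.arange(W),np.arange(H))
    p=cv2.undistortPoints(np.stack([u,v],-1).reshape(-1,1,2).astype(float),K,np.array([d["k1"],0,0,0.])).reshape(H,W,2)
    P=np.dstack([p[...,0]*z,p[...,1]*z,z])@d["T"][:3,:3].T+d["T"][:3,3]
    P[z==0]=np.nan
    return im,P,d
E
python3 - <<'E'
from h import *
for n in("scene","top"):
    im,P,d=cloud(n); cv2.imwrite(f"pics/{n}0.png",im); np.savez(f"{n}0.npz",im=im,P=P)
    print(n,d["T"].round(3).tolist(),d["vfov"],d["k1"])
print({k:np.round(v,3) for k,v in status.read_state().items()})
E
```

```text
scene [[-0.545, 0.441, -0.713, 1.252], [0.839, 0.28, -0.467, 0.509], [-0.006, -0.852, -0.523, 0.657], [0.0, 0.0, 0.0, 1.0]] 48.340133682308306 0.012466759520481758
top [[-0.012, -0.985, 0.175, 0.345], [-1.0, 0.013, 0.008, 0.017], [-0.01, -0.175, -0.985, 1.0], [0.0, 0.0, 0.0, 1.0]] 47.72496678796911 -0.12071273359341636
{'t': np.float64(0.1), 'qpos': array([ 1.017,  0.287,  1.578, -0.   ,  1.279, -0.15 ]), 'joint_velocities': array([-0.001, -0.003, -0.003, -0.001,  0.002,  0.   ]), 'joint_efforts': array([ 2.0000e-03, -4.0729e+01, -2.9370e+01, -0.0000e+00,  3.0000e-03,
        0.0000e+00]), 'eef_pos': array([0.265, 0.62 , 0.197]), 'tool_rot': array([-6.300e-01, -3.077e+00,  3.000e-03]), 'force': array([-0.749, -0.306, -0.904]), 'moment': array([-0.041,  0.006, -0.005]), 'grasp_force': np.float64(0.0), 'finger_gap': np.float64(0.997)}
```

View pics/scene0.png

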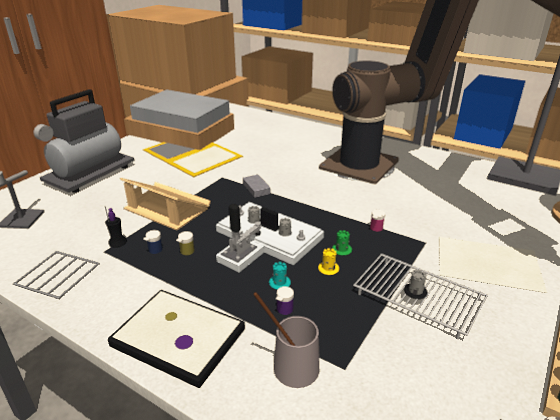

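View pics/top0.png

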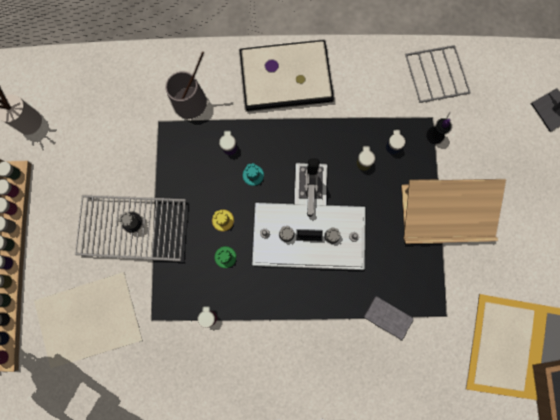

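The scene view shows the jig near (275,235), the rest at (165,205) and the rack at (420,290). In the top view:
- Towers are at (287,233) and (333,236), dowels at (265,233) and (354,237), and the plate grip at (310,235).
- The clamp handle is at (313,165).
- The rest is at (455,212).
- The rack spans (78..186, 196..260), with the finished tower at (130,221).

Run:
```python
from h import *
d=np.load("top0.npz"); P=d["P"]; im=d["im"].astype(int)
def comp(mask,name,mn=15):
    n,l,s,c=cv2.connectedComponentsWithStats(mask.astype(np.uint8))
    for i in range(1,n):
        if s[i,4]>=mn:
            Q=P[l==i]; print(name,c[i].round(1),s[i,4],"med",np.median(Q,0).round(4),"mid",((Q.min(0)+Q.max(0))/2).round(4),"ext",np.ptp(Q,axis=0).round(3))
roi=np.zeros(P.shape[:2],bool); roi[195:275,245:370]=1
Z=P[...,2]
print("bench z",np.nanmedian(Z[290:310,250:350]), "plate",np.nanmedian(Z[250:262,262:355]))
comp(roi&(Z>0.045)&(Z<0.062),"dow/tow",5)
comp(roi&(Z>0.063)&(Z<0.08),"grip")
pm=roi&(Z>0.02)&(Z<0.032); 
r=np.zeros_like(roi); r[150:200,280:340]=1
comp(r&(Z>0.1),"handle"); 
# plate rect
Q=P[pm][:,:2]; print("plate rect",cv2.minAreaRect((Q*1000).astype(np.float32)))
# rack
r=np.zeros_like(roi); r[185:270,65:200]=1
m=r&(Z>0.012)&(Z<0.03); Q=P[m]; print("rack",cv2.minAreaRect((Q[:,:2]*1000).astype(np.float32)),np.median(Q[:,2]))
comp(r&(Z>0.055)&(Z<0.08),"done")
# rest
r=np.zeros_like(roi); r[170:255,395:512]=1
m=r&(Z>0.012); Q=P[m]; 
c=np.median(Q,0); 
for k in range(6):
    A=np.c_[Q[:,:2],np.ones(len(Q))]; s=np.linalg.lstsq(A,Q[:,2],rcond=None)[0]; res=Q[:,2]-A@s; Q=Q[abs(res)<max(0.003,2*res.std())]
n=np.array([-s[0],-s[1],1]);n/=np.linalg.norm(n); print("rest n",n,"slope",np.degrees(np.arccos(n[2])),len(Q),m.sum(),"yaw",np.degrees(np.arctan2(s[1],s[0])))
x=np.array([s[0],s[1],0]);x/=np.linalg.norm(x);y=np.array([-x[1],x[0],0]); X=np.cross(y,n)
a=np.percentile(Q@X,[.5,99.5]);b=np.percentile(Q@y,[.5,99.5]); print("bed ext",np.diff(a),np.diff(b)); 
o=X*a.mean()+y*b.mean()+n*np.median(Q@n); print("bed centre",o,"rect",cv2.minAreaRect(np.c_[Q@X,Q@y].astype(np.float32)*1000))
for h in (0.0,):
    W=P[m]; hgt=W@n-np.median(Q@n); L=W[(hgt>.006)&(hgt<.02)]; print("lip", len(L), np.percentile((L-o)@X,[5,50,95]) if len(L) else 0, np.percentile((L-o)@y,[5,95]) if len(L) else 0)
```

```text
bench z 0.0011564610370825568 plate 0.026589324758748534
dow/tow [310.4 204.5] 120 med [ 0.5314 -0.0276  0.0556] mid [ 0.5315 -0.0273  0.0549] ext [0.04  0.013 0.014]
dow/tow [286.2 232.3] 155 med [0.4752 0.022  0.0558] mid [0.4754 0.021  0.0534] ext [0.027 0.026 0.017]
dow/tow [332.8 234.1] 160 med [ 0.4702 -0.072   0.0559] mid [ 0.4704 -0.0719  0.0536] ext [0.027 0.028 0.017]
dow/tow [264.  231.9] 20 med [0.4768 0.0667 0.0501] mid [0.4773 0.0666 0.0496] ext [0.009 0.008 0.007]
dow/tow [355.  235.1] 20 med [ 0.4684 -0.1173  0.0496] mid [ 0.4685 -0.1174  0.0505] ext [0.008 0.009 0.008]
dow/tow [309.1 235.9] 25 med [ 0.4672 -0.0241  0.0557] mid [ 0.4676 -0.0249  0.0534] ext [0.003 0.046 0.017]
grip [309.2 232.2] 152 med [ 0.4727 -0.0234  0.0706] mid [ 0.473  -0.0245  0.0691] ext [0.013 0.046 0.011]
handle [312.9 165.1] 165 med [ 0.59   -0.0305  0.1417] mid [ 0.5943 -0.0311  0.1251] ext [0.018 0.022 0.049]
plate rect ((483.7219543457031, -25.938247680664062), (230.73374938964844, 151.87680053710938), 87.01570892333984)
rack ((495.358154296875, 353.66412353515625), (232.11520385742188, 132.85426330566406), 86.53717041015625) 0.022339067577707206
done [125.8 218.9] 163 med [0.5052 0.3474 0.0641] mid [0.5054 0.3482 0.0631] ext [0.028 0.027 0.015]
rest n [-0.57313156 -0.00349281  0.81945593] slope 34.96963308188505 4859 5910 yaw 0.3491707086252065
bed ext [0.1289245] [0.19811794]
bed centre [ 0.51798058 -0.32378306  0.05327799] rect ((452.4698181152344, -327.8080749511719), (132.1637420654297, 202.3802947998047), 0.4359631836414337)
lip 352 [-0.0692187  -0.06521329 -0.06278203] [-0.08733816  0.09003509]
```

```bash
cat >> h.py <<'E'
def fr(o,yaw): 
    T=np.eye(4); T[:3,:3]=R.from_euler("z",yaw).as_matrix(); T[:3,3]=o; return T
J=fr([0.4728,-0.0253,0],-0.0506); K=fr([0.4954,0.3537,0],-0.0604)
n=np.array([-np.sin(np.radians(35)),-0.0035,np.cos(np.radians(35))]); n/=np.linalg.norm(n)
by=np.array([-0.0068,1,0]); by-=n*(by@n); by/=np.linalg.norm(by)
B=np.eye(4); B[:3,:3]=np.c_[np.cross(by,n),by,n]; B[:3,3]=[0.518,-0.3238,0.0533]
def pt(T,*p): return T[:3,:3]@np.array(p)+T[:3,3]
def ori(T,close,s=1):  # tool z = -T.z, tool y = s*T.<close>
    z=-T[:3,2]; y=s*T[:3,{"x":0,"y":1}[close]]
    return R.from_matrix(np.c_[np.cross(y,z),y,z]).as_rotvec()
def st():
    s=status.read_state(); return {k:np.round(s[k],3).tolist() for k in("t","eef_pos","force","moment","finger_gap","grasp_force")}
E
python3 - <<'E'
from h import *
ik=lambda p,o:(lambda q: None if q is None else np.round(q,2))(robot.inverse_kinematics(p,o))
for s in(1,-1):
    print(s,"clamp",ik(pt(J,.09,0,.2),ori(J,"y",s)),ik(pt(J,.175,0,.084),ori(J,"y",s)))
    print("plate",ik(pt(J,0,0,.035),ori(J,"x",s)),ik(pt(J,0,0,.2),ori(J,"x",s)))
    print("rest",ik(pt(B,0,0,.014),ori(B,"x",s)),ik(pt(B,0,0,.15),ori(B,"x",s)))
    print("rack",ik(pt(K,0,.065,.042),ori(K,"x",s)),ik(pt(K,0,-.07,.042),ori(K,"x",s)))
hand.set_gripper(0.0)
o=ori(J,"y")
robot.move_ptp(pt(J,.085,0,.17),o)
robot.move_l(pt(J,.085,0,.12),velocity=.2)
def tip(th,s=.07): return pt(J,.122+s*np.sin(th)-.009*np.cos(th)-.011,0,.05+s*np.cos(th)+.009*np.sin(th))
for th in np.arange(0,1.19,.13): robot.move_l(tip(th),velocity=.1)
print(tip(th),st())
im,P,d=cloud("scene"); cv2.imwrite("pics/clamp.png",cv2.resize(im[140:340,130:400],None,fx=2.5,fy=2.5))
E
```

```text
1 clamp [-0.23  0.04  1.85  0.    1.25 -1.75] [-0.21  0.34  1.73  0.    1.07 -1.73]
plate [-0.27  0.05  2.18 -0.    0.92 -0.22] [-0.27 -0.17  2.05 -0.    1.26 -0.22]
rest [-0.96  0.09  2.18  0.85  0.68 -1.6 ] [-1.12 -0.22  2.24  0.69  0.96 -1.48]
rack [ 0.54  0.4   1.74 -0.    1.01  0.6 ] [ 0.35  0.23  1.95 -0.    0.96  0.41]
-1 clamp [-0.23  0.04  1.85 -0.    1.25  1.39] [-0.21  0.34  1.73 -0.    1.07  1.41]
plate None None
rest [-0.96  0.09  2.18  0.85  0.68  1.54] [-1.12 -0.22  2.24  0.69  0.96  1.66]
rack [ 0.54  0.4   1.74 -0.    1.01 -2.54] [ 0.35  0.23  1.95 -0.    0.96 -2.74]
[ 0.64452111 -0.03399651  0.08559737] {'t': 6.358, 'eef_pos': [0.644, -0.034, 0.085], 'force': [-0.319, -0.353, 0.615], 'moment': [0.027, 0.033, -0.058], 'finger_gap': -0.002, 'grasp_force': 0.0}
```

View pics/clamp.png

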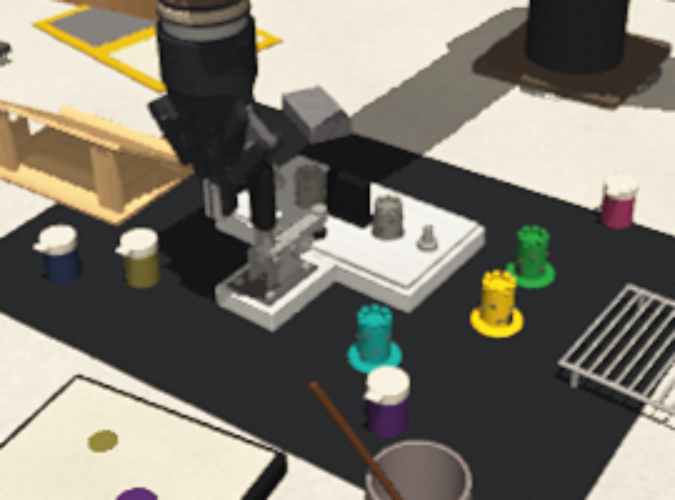

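Run:
```python
from h import *
im,P,d=cloud("scene")
f=210/np.tan(np.radians(d["vfov"])/2); Ti=np.linalg.inv(d["T"])
def pr(p):
    c=Ti[:3,:3]@p+Ti[:3,3]; q=c[:2]/c[2]*(1+d["k1"]*(c[0]**2+c[1]**2)/c[2]**2); u=f*q+[d["cx"],d["cy"]]; return u.round(), ((u-[130,140])*2.5).round()
print("tcp",pr(np.array(st()["eef_pos"])))
for th in(0,.6,1.15): print(th,pr(pt(J,.122+.062*np.sin(th),0,.05+.062*np.cos(th))))
u=[]
for (x,y) in [(235,190),(262,200),(262,225),(300,235),(320,215),(320,232),(240,165)]:
    a,b=int(x/2.5+130),int(y/2.5+140); p=P[b,a]; print((x,y),p.round(3),"jig",(J[:3,:3].T@(p-J[:3,3])).round(3),im[b,a])
print(st())
im,P,d=cloud("top"); cv2.imwrite("pics/clamptop.png",cv2.resize(im[120:290,230:400],None,fx=3.5,fy=3.5))
```

```text
tcp (array([219., 239.]), array([222., 247.]))
0 (array([233., 218.]), array([258., 195.]))
0.6 (array([223., 230.]), array([232., 224.]))
1.15 (array([217., 244.]), array([217., 261.]))
(235, 190) [ 0.639 -0.019  0.145] jig [0.166 0.015 0.145] [22 21 21]
(262, 200) [ 0.603 -0.023  0.114] jig [0.13  0.009 0.114] [26 27 29]
(262, 225) [ 0.602 -0.026  0.087] jig [0.129 0.006 0.087] [24 25 26]
(300, 235) [ 0.549 -0.023  0.047] jig [0.076 0.007 0.047] [107 113 117]
(320, 215) [ 0.519 -0.021  0.052] jig [0.046 0.006 0.052] [129 136 142]
(320, 232) [ 0.52  -0.021  0.036] jig [0.047 0.007 0.036] [55 58 61]
(240, 165) [0.657 0.004 0.186] jig [0.183 0.038 0.186] [35 34 33]
{'t': 6.458, 'eef_pos': [0.644, -0.034, 0.086], 'force': [0.351, -0.395, 0.651], 'moment': [0.014, 0.039, -0.002], 'finger_gap': -0.0, 'grasp_force': 0.0}
```

View pics/clamptop.png

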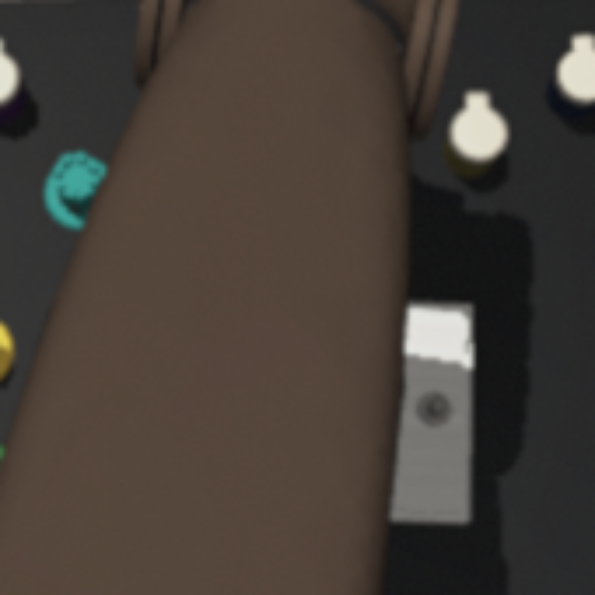

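The handle is still upright at jig x 0.13 and the arm is beyond it. The fingers got past it somehow, so I'll go back and push again while logging the force at each step.

Run:
```python
from h import *
p=np.array(st()["eef_pos"])
robot.move_l([p[0],p[1],.175],velocity=.25)
robot.move_l(pt(J,.085,0,.175),velocity=.25)
robot.move_l(pt(J,.085,0,.108),velocity=.25)
print(st())
for x in (.095,.102,.108,.114,.120):
    robot.move_l(pt(J,x,0,.108),velocity=.1); s=st(); print(x,s["eef_pos"],s["force"],s["moment"])
im,P,d=cloud("scene"); cv2.imwrite("pics/push.png",cv2.resize(im[140:300,160:330],None,fx=3.5,fy=3.5))
```

```text
{'t': 7.925, 'eef_pos': [0.558, -0.03, 0.107], 'force': [-0.163, 0.062, 0.402], 'moment': [-0.003, -0.035, -0.011], 'finger_gap': -0.001, 'grasp_force': 0.0}
0.095 [0.57, -0.031, 0.11] [-0.304, -0.323, 0.736] [0.001, 0.053, -0.021]
0.102 [0.575, -0.031, 0.109] [-0.919, -0.162, 0.208] [0.022, 0.012, 0.01]
0.108 [0.581, -0.031, 0.108] [-1.293, 0.358, -0.047] [0.057, 0.105, -0.029]
0.114 [0.587, -0.031, 0.108] [-0.831, 0.877, -0.147] [0.088, 0.186, -0.003]
0.12 [0.593, -0.031, 0.108] [-1.549, 0.742, -0.496] [-0.053, 0.12, -0.036]
```

View pics/push.png

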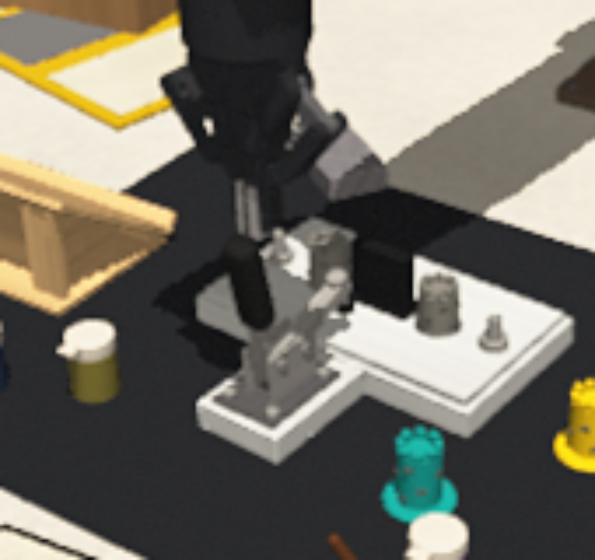

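The handle is now leaning and the clamp's arm has risen, so pushing works. I'll continue along the arc, lower on the grip and in small steps.

Run:
```python
from h import *
def tip(th,s=.056): return pt(J,.122+s*np.sin(th)-.009*np.cos(th)-.011,0,.05+s*np.cos(th)+.009*np.sin(th))
for th in np.arange(.33,1.2,.085):
    robot.move_l(tip(th),velocity=.08); s=st(); print(th.round(2),s["eef_pos"],s["force"],s["moment"])
im,P,d=cloud("scene"); cv2.imwrite("pics/push2.png",cv2.resize(im[140:300,160:330],None,fx=3.5,fy=3.5)); print(s["t"])
```

```text
0.33 [0.594, -0.031, 0.106] [-0.923, 0.059, 0.804] [0.023, 0.093, 0.012]
0.42 [0.598, -0.032, 0.105] [-0.507, -0.599, 1.146] [-0.006, 0.128, 0.043]
0.5 [0.603, -0.032, 0.103] [-0.411, 0.187, 0.181] [-0.007, -0.045, -0.042]
0.59 [0.607, -0.032, 0.101] [-0.561, 0.116, 0.263] [0.012, -0.015, -0.035]
0.67 [0.612, -0.032, 0.099] [-0.325, -0.179, 0.5] [-0.042, 0.026, 0.026]
0.76 [0.616, -0.033, 0.097] [-0.834, -0.324, -0.476] [0.004, 0.032, 0.004]
0.84 [0.619, -0.033, 0.094] [0.622, -0.023, 0.627] [0.041, 0.022, -0.016]
0.93 [0.623, -0.033, 0.09] [-0.402, -0.055, 0.973] [-0.011, -0.029, -0.003]
1.01 [0.626, -0.033, 0.087] [-0.418, 0.105, -0.029] [0.076, 0.044, -0.003]
1.1 [0.629, -0.033, 0.083] [0.531, 0.121, 0.37] [0.003, 0.027, -0.002]
1.18 [0.632, -0.033, 0.079] [-0.122, -0.34, 0.327] [0.051, -0.017, 0.022]
11.975
```

View pics/push2.png

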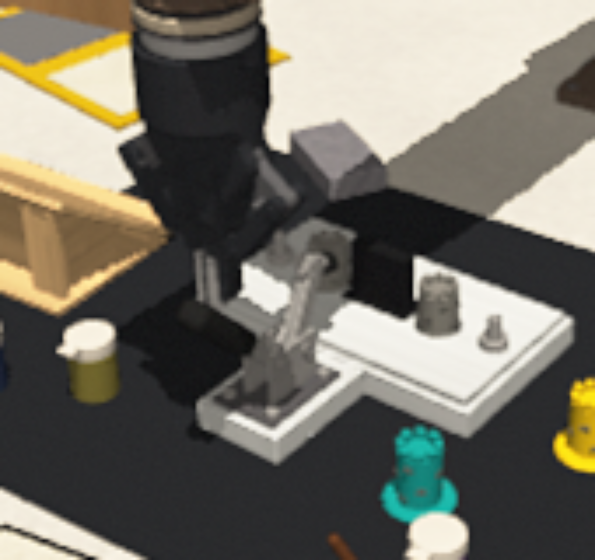

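The handle now leans well forward at about (210,325) in the crop, and the clamp's arm is up at (305,300). I'll retract straight up and measure the handle angle.

Run:
```python
from h import *
p=np.array(st()["eef_pos"]); robot.move_l([p[0],p[1],.2],velocity=.25)
robot.move_ptp(pt(J,0,0,.2),ori(J,"x")); hand.set_gripper(.6)
im,P,d=cloud("scene"); Q=(P-J[:3,3])@J[:3,:3]
m=(abs(Q[...,1])<.02)&(Q[...,0]>.06)&(Q[...,0]<.23)&(Q[...,2]>.03)&(Q[...,2]<.16)
dark=im.max(2)<60
h=Q[m&dark&(Q[...,0]>.135)]; a=Q[m&~dark]
print("dark",len(h),h[:,[0,2]].min(0) if len(h) else 0,h[:,[0,2]].max(0) if len(h) else 0)
if len(h): 
    c=h.mean(0); print("grip c",c,"theta~",np.arctan2(c[0]-.122,c[2]-.05), np.linalg.svd(h[:,[0,2]]-c[[0,2]],full_matrices=False)[2][0])
t=a[np.argsort(-a[:,2])[:10]]; print("arm end",t.mean(0), "t",st()["t"])
```

```text
dark 203 [0.14047912 0.06674453] [0.19134614 0.1243559 ]
grip c [0.17187387 0.0087776  0.10269864] theta~ 0.7578658682399964 [-0.67318715 -0.73947215]
arm end [0.08105731 0.00382626 0.10351407] t 14.608
```

The handle is only at about 0.76 rad, because the closed fingers slid past it. I'll grip it by its y-sides and carry it along the arc instead.

```bash
cat >> h.py <<'E'
def theta():
    im,P,d=cloud("scene"); Q=(P-J[:3,3])@J[:3,:3]
    m=(abs(Q[...,1])<.02)&(Q[...,0]>.11)&(Q[...,0]<.23)&(Q[...,2]>.05)&(Q[...,2]<.16)&(im.max(2)<60)
    h=Q[m]; c=h.mean(0); v=np.linalg.svd(h[:,[0,2]]-c[[0,2]],full_matrices=False)[2][0]
    return len(h),c.round(4),np.arctan2(c[0]-.122,c[2]-.05).round(3),np.arctan(v[0]/v[1]).round(3)
E
python3 - <<'E'
from h import *
print(theta())
hand.set_gripper(1.0)
g=lambda th,s=.066: pt(J,.122+s*np.sin(th),0,.05+s*np.cos(th)-.019)
o=ori(J,"y"); a=g(.76)
robot.move_ptp([a[0],a[1],.2],o)
print(theta())
robot.move_l(a,velocity=.15)
hand.set_gripper(0,30); print(st())
for th in np.arange(.82,1.18,.085):
    robot.move_l(g(th),velocity=.06); s=st(); print(th.round(2),s["force"],s["moment"],s["finger_gap"],s["grasp_force"])
hand.set_gripper(1.0); p=np.array(st()["eef_pos"]); robot.move_l([p[0],p[1],.2],velocity=.2)
robot.move_ptp(pt(J,0,0,.2),ori(J,"x")); print(theta(),st()["t"])
E
```

```text
(204, array([0.172 , 0.0087, 0.1028]), np.float64(0.758), np.float64(0.741))
(204, array([0.1719, 0.0087, 0.1027]), np.float64(0.758), np.float64(0.738))
{'t': 18.067, 'eef_pos': [0.64, -0.032, 0.079], 'force': [0.521, 4.506, 1.267], 'moment': [0.917, -0.101, 0.08], 'finger_gap': 0.243, 'grasp_force': 29.325}
0.82 [0.591, 5.408, 1.901] [0.896, -0.229, 0.044] 0.241 29.228
0.9 [1.906, 5.188, 1.833] [0.923, -0.348, 0.063] 0.237 29.225
0.99 [4.508, 5.059, 2.096] [0.887, -0.493, 0.035] 0.242 30.695
1.07 [4.795, 5.659, 2.857] [0.977, -0.652, 0.055] 0.24 32.148
1.16 [5.311, 6.529, 3.316] [1.032, -0.769, 0.03] 0.237 33.61
(223, array([0.1837, 0.008 , 0.0874]), np.float64(1.026), np.float64(1.107)) 22.233
```

Run:
```python
from h import *
im,P,d=cloud("scene"); Q=(P-J[:3,3])@J[:3,:3]
m=(abs(Q[...,1])<.02)&(Q[...,0]>.11)&(Q[...,0]<.23)&(Q[...,2]>.04)&(Q[...,2]<.16)&(im.max(2)<70)
h=Q[m]; print(np.percentile(h[:,1],[2,25,50,75,98]).round(4), h[:,[0,2]].max(0),h[:,[0,2]].min(0))
f=h[h[:,1]>.0085]; print(len(f),f.mean(0),cv2.minAreaRect((f[:,[0,2]]*1000).astype(np.float32)))
for x0 in (.14,.15,.16,.17,.18,.19,.2,.21): 
    k=h[abs(h[:,0]-x0)<.004]; print(x0,len(k),k[:,2].min().round(4) if len(k) else 0,k[:,2].max().round(4) if len(k) else 0)
```

```text
[-0.0047  0.0054  0.0101  0.012   0.014 ] [0.20827334 0.10295738] [0.13561473 0.05824977]
138 [0.17976101 0.01152847 0.08372144] ((177.19204711914062, 81.093017578125), (65.72080993652344, 15.854822158813477), 30.00881004333496)
0.14 0 0 0
0.15 13 0.0582 0.0755
0.16 21 0.0654 0.0832
0.17 23 0.0693 0.0893
0.18 31 0.0732 0.0936
0.19 25 0.0811 0.0992
0.2 49 0.0845 0.103
0.21 13 0.0903 0.1006
```

The handle's side face gives θ≈1.05 rad, which is too close to the 1.0 limit. I'll press it down further from above, watching the force.

Run:
```python
from h import *
hand.set_gripper(0)
robot.move_ptp(pt(J,.185,0,.125),ori(J,"x"))
for z in np.arange(.105,.083,-.004):
    robot.move_l(pt(J,.185,0,z),velocity=.06); s=st(); print(z.round(3),s["eef_pos"][2],s["force"])
    if s["force"][2]>14: break
robot.move_l(pt(J,.185,0,.13),velocity=.3)
hand.set_gripper(.5)
robot.move_ptp(pt(J,0,0,.15),ori(J,"x"))
im,P,d=cloud("scene"); Q=(P-J[:3,3])@J[:3,:3]
m=(abs(Q[...,1])<.02)&(Q[...,0]>.11)&(Q[...,0]<.23)&(Q[...,2]>.04)&(Q[...,2]<.16)&(im.max(2)<70)
h=Q[m];f=h[h[:,1]>.0085]; print(cv2.minAreaRect((f[:,[0,2]]*1000).astype(np.float32)),st())
```

```text
0.105 0.105 [0.219, 0.012, -0.549]
0.101 0.101 [0.021, -0.408, 0.088]
0.097 0.097 [0.015, 0.11, 0.069]
0.093 0.092 [0.068, 0.941, -0.017]
0.089 0.089 [0.456, -0.392, -0.726]
0.085 0.085 [0.533, 1.469, -0.117]
((176.8649139404297, 81.55781555175781), (63.889869689941406, 15.838107109069824), 28.975828170776367) {'t': 27.2, 'eef_pos': [0.474, -0.026, 0.151], 'force': [0.562, -0.119, -0.522], 'moment': [-0.007, 0.007, 0.004], 'finger_gap': 0.499, 'grasp_force': 0.0}
```

There was no contact even 10 mm below the grip surface, so the real fingertips must sit higher than the stated TCP. I'll measure the tips directly.

Run:
```python
from h import *
s=st()
for g in (.5,0.15):
    if g!=.5: hand.set_gripper(g)
    im,P,d=cloud("scene"); Q=(P-J[:3,3])@J[:3,:3]
    m=(abs(Q[...,0])<.07)&(abs(Q[...,1])<.05)&(Q[...,2]>.09)&(Q[...,2]<.26)
    h=Q[m]
    for z in np.arange(.11,.24,.01):
        k=h[abs(h[:,2]-z)<.005]
        print(g,z.round(3),len(k),k[:,0].min().round(3),k[:,0].max().round(3),k[:,1].min().round(3),k[:,1].max().round(3)) if len(k) else None
    ys,xs=np.where(m); print(xs.min(),xs.max(),ys.min(),ys.max())
cv2.imwrite("pics/tip.png",cv2.resize(im[120:290,200:380],None,fx=3.3,fy=3.3)); print(st())
```

```text
0.5 0.18 1 0.027 0.027 -0.01 -0.01
0.5 0.19 54 -0.026 0.035 -0.009 0.013
0.5 0.2 80 -0.035 0.037 -0.011 0.013
0.5 0.21 80 -0.034 0.039 -0.009 0.013
0.5 0.22 84 -0.035 0.039 -0.011 0.013
0.5 0.23 94 -0.049 0.055 -0.012 0.015
245 286 129 171
0.15 0.18 10 -0.008 0.015 -0.007 0.01
0.15 0.19 53 -0.013 0.021 -0.008 0.013
0.15 0.2 66 -0.014 0.023 -0.008 0.013
0.15 0.21 66 -0.014 0.022 -0.007 0.012
0.15 0.22 55 -0.02 0.023 -0.004 0.014
0.15 0.23 100 -0.041 0.04 -0.01 0.016
247 285 130 170
{'t': 27.692, 'eef_pos': [0.473, -0.025, 0.15], 'force': [-0.462, -0.261, 0.351], 'moment': [-0.009, -0.013, -0.012], 'finger_gap': 0.152, 'grasp_force': 0.0}
```

View pics/tip.png

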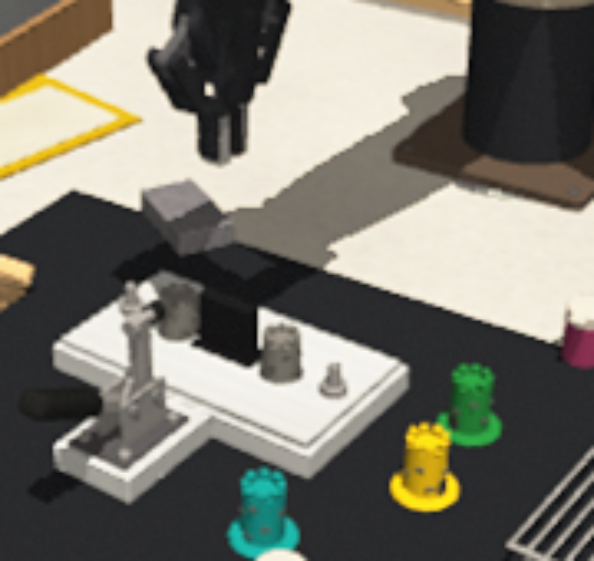

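The tip ends at z≈0.178 while the reported TCP is 0.150, so the fingers are about 26–27 mm shorter than stated. From here on I'll correct for that offset, starting with pressing the handle fully back.

```bash
cat >> h.py <<'E'
D=0.026
def go(T,x,y,z,v=None,close="x"):   # actual shut-tip position in frame T; tool z = -T.z ; v=None -> ptp
    p=pt(T,x,y,z-D)
    if v is None: robot.move_ptp(p,ori(T,close))
    else: robot.move_l(p,ori(T,close),velocity=v)
E
python3 - <<'E'
from h import *
hand.set_gripper(0)
go(J,.185,0,.125)
for z in (.106,.1,.096,.093,.09,.088):
    go(J,.185,0,z,.12); s=st(); print(z,s["eef_pos"][2],s["force"])
    if s["force"][2]>9: break
go(J,.185,0,.13,.3); 
im,P,d=cloud("scene"); Q=(P-J[:3,3])@J[:3,:3]
m=(abs(Q[...,1])<.02)&(Q[...,0]>.11)&(Q[...,0]<.23)&(Q[...,2]>.04)&(Q[...,2]<.115)&(im.max(2)<70)
h=Q[m];f=h[h[:,1]>.0085]; print(cv2.minAreaRect((f[:,[0,2]]*1000).astype(np.float32)),st()["t"])
E
```

```text
0.106 0.08 [0.764, 0.47, 0.131]
0.1 0.074 [-0.157, 0.288, 0.713]
0.096 0.07 [0.367, -0.084, 0.696]
0.093 0.067 [-0.327, -0.599, 0.715]
0.09 0.064 [0.542, -0.145, -0.008]
0.088 0.062 [0.622, 0.023, 1.312]
((176.95645141601562, 79.26502990722656), (68.51078033447266, 16.66664695739746), 27.74640464782715) 30.667
```

The handle is at about 1.085 rad now, which is enough. Next I'll grip the plate gently and read the lateral forces.

Run:
```python
from h import *
go(J,0,0,.12); hand.set_gripper(.5)
go(J,0,0,.033,.15); print(st())
hand.set_gripper(0,20); s=st(); print(s)
x=y=0
for k in range(4):
    f=J[:3,:3].T@np.array(s["force"])
    if abs(f[0])<2.5 and abs(f[1])<2.5: break
    x+=np.clip(f[0]*2e-4,-.0015,.0015); y+=np.clip(f[1]*2e-4,-.0015,.0015)
    go(J,x,y,.033,.05); s=st(); print(x,y,s["force"],s["moment"])
print(s["t"])
```

```text
{'t': 32.65, 'eef_pos': [0.473, -0.025, 0.008], 'force': [0.411, -0.942, -0.308], 'moment': [-0.024, 0.0, 0.08], 'finger_gap': 0.497, 'grasp_force': 0.0}
{'t': 33.025, 'eef_pos': [0.474, -0.026, 0.008], 'force': [-1.333, 0.148, 5.837], 'moment': [-0.01, 0.264, -0.001], 'finger_gap': 0.134, 'grasp_force': 23.429}
33.025
```

Run:
```python
from h import *
hand.set_gripper(0,90); print(st()["force"],st()["moment"])
for dz in (.004,.012,.022,.034):
    go(J,0,0,.033+dz,.06); s=st(); print(dz,s["force"],s["moment"],s["finger_gap"])
go(J,0,0,.033+.06,.12)
im,P,d=cloud("scene"); Q=(P-J[:3,3])@J[:3,:3]
m=(abs(Q[...,0])<.062)&(abs(Q[...,1])<.112)&(Q[...,2]>.065)&(Q[...,2]<.1)&(im.min(2)>120)
q=Q[m]; A=np.c_[q[:,:2],np.ones(len(q))]; c=np.linalg.lstsq(A,q[:,2],rcond=None)[0]; r=q[:,2]-A@c; 
k=abs(r)<.002; c=np.linalg.lstsq(A[k],q[k,2],rcond=None)[0]; print("plate slope,z",c,len(q),k.sum(),"mid",(q[k].min(0)+q[k].max(0))/2,st())
cv2.imwrite("pics/lift.png",cv2.resize(im[120:320,150:380],None,fx=2.5,fy=2.5))
```

```text
[-2.656, 0.224, 6.276] [0.056, 0.299, -0.047]
0.004 [1.707, -0.786, -3.834] [-0.087, -0.223, -0.047] 0.122
0.012 [1.069, -0.769, -3.816] [-0.127, -0.194, -0.042] 0.126
0.022 [0.946, -0.874, -3.429] [-0.124, -0.162, -0.033] 0.126
0.034 [-0.14, 0.648, -4.86] [-0.001, -0.025, -0.025] 0.125
plate slope,z [-0.00253463  0.00011221  0.08459041] 1921 1627 mid [0.00014094 0.00149491 0.08455913] {'t': 34.858, 'eef_pos': [0.472, -0.025, 0.067], 'force': [-0.141, 0.703, -4.636], 'moment': [-0.053, 0.044, -0.014], 'finger_gap': 0.126, 'grasp_force': 88.521}
```

The plate is off the dowels, level and firmly gripped. Next I'll carry it to just above the rest and check its pose in the bed frame.

```bash
cat >> h.py <<'E'
def plate_in_bed(zlo,zhi,cam="scene"):
    im,P,d=cloud(cam); Q=(P-B[:3,3])@B[:3,:3]
    m=(abs(Q[...,0])<.09)&(abs(Q[...,1])<.14)&(Q[...,2]>zlo)&(Q[...,2]<zhi)&(im.min(2)>95)&(np.ptp(im.astype(int),axis=2)<25)
    q=Q[m]; 
    if len(q)<50: return len(q)
    A=np.c_[q[:,:2],np.ones(len(q))]
    k=np.ones(len(q),bool)
    for _ in range(4):
        c=np.linalg.lstsq(A[k],q[k,2],rcond=None)[0]; k=abs(q[:,2]-A@c)<.003
    return len(q),k.sum(),"slopes,z",c.round(4),"x",np.percentile(q[k,0],[1,99]).round(4),"y",np.percentile(q[k,1],[1,99]).round(4),cv2.minAreaRect((q[k][:,:2]*1000).astype(np.float32))
E
python3 - <<'E'
from h import *
go(J,0,0,.17,.3)
go(B,.004,0,.085); print(st())
print(plate_in_bed(.04,.12)); print(plate_in_bed(.04,.12,"top"))
E
```

```text
{'t': 36.467, 'eef_pos': [0.487, -0.322, 0.102], 'force': [0.499, 0.64, -3.855], 'moment': [-0.054, 0.735, -0.02], 'finger_gap': 0.122, 'grasp_force': 88.68}
(304, np.int64(199), 'slopes,z', array([-0.0999, -0.0011,  0.0791]), 'x', array([0.    , 0.0665]), 'y', array([-0.0995,  0.1143]), ((31.439910888671875, 6.709251403808594), (218.4875946044922, 70.45118713378906), 89.10629272460938))
(4606, np.int64(4280), 'slopes,z', array([-0.0074,  0.0029,  0.0763]), 'x', array([-0.0552,  0.0634]), 'y', array([-0.1062,  0.1113]), ((4.064628601074219, 1.9952850341796875), (123.09799194335938, 222.20443725585938), 0.4361433982849121))
```

Run:
```python
from h import *
go(B,.002,-.001,.018,.15); b=B[:3,2]
f0=np.array(st()["force"]); print(f0,f0@b)
for z in (.0160,.0150,.0142,.0134):
    go(B,.002,-.001,z,.05); f=np.array(st()["force"]); print(z,f,(f-f0)@b)
    if (f-f0)@b>4: break
hand.set_gripper(.1,20); hand.set_gripper(.45)
go(B,.002,-.001,.09,.3); print(st())
print(plate_in_bed(-.01,.04,"top"))
```

```text
[-0.3    0.179 -3.188] -2.4399953413622955
0.016 [ 0.519  0.191 -3.841] -1.0047012325160152
0.015 [-0.366 -0.007 -3.952] -0.5873215197043292
0.0142 [ 0.026  0.129 -4.031] -0.8773507178293712
0.0134 [-5.777  1.882  1.834] 7.249254806764285
{'t': 39.175, 'eef_pos': [0.483, -0.326, 0.109], 'force': [-0.245, 0.383, 0.165], 'moment': [-0.05, 0.315, 0.018], 'finger_gap': 0.453, 'grasp_force': 0.0}
(4141, np.int64(3688), 'slopes,z', array([-0.0011,  0.0001,  0.006 ]), 'x', array([-0.0619,  0.0565]), 'y', array([-0.1083,  0.1084]), ((-15.688774108886719, -0.76446533203125), (222.08021545410156, 147.50413513183594), 89.82099151611328))
```

The plate lies flat on the rest, with its middle at bed x≈-0.003 and y≈0 and its top at z 0.006. Now the towers.

```bash
cat >> h.py <<'E'
def tower(jy,rx,ry):
    go(J,0,jy,.12); hand.set_gripper(.6)
    go(J,0,jy,.028,.18); hand.set_gripper(0,30); print("grip",st())
    go(J,0,jy,.05,.08); go(J,0,jy,.15,.3); print("held",st()["finger_gap"],st()["grasp_force"])
    go(K,rx,ry,.12); go(K,rx,ry,.041,.15); f0=np.array(st()["force"])
    for z in (.038,.037,.036,.035,.034):
        go(K,rx,ry,z,.05); f=np.array(st()["force"]); print(z,(f-f0).round(2))
        if (f-f0)[2]>2.5: break
    hand.set_gripper(.6); go(K,rx,ry,.13,.25); print(st()["t"])
def tops():
    im,P,d=cloud("top"); Q=(P-K[:3,3])@K[:3,:3]
    m=(abs(Q[...,0])<.08)&(abs(Q[...,1])<.12)&(Q[...,2]>.055)&(Q[...,2]<.08)
    n,l,s,c=cv2.connectedComponentsWithStats(m.astype(np.uint8))
    for i in range(1,n):
        if s[i,4]>20: q=Q[l==i]; print("top",((q.min(0)+q.max(0))/2).round(4),np.ptp(q,axis=0).round(3),np.median(q[:,2]).round(4))
E
python3 - <<'E'
from h import *
tower(-.047,0,.068)
E
```

```text
grip {'t': 41.625, 'eef_pos': [0.472, -0.073, 0.004], 'force': [-1.385, -0.275, 6.483], 'moment': [-0.041, 0.212, 0.023], 'finger_gap': 0.315, 'grasp_force': 29.656}
held 0.309 29.944
0.038 [ 0.34 -0.22  1.11]
0.037 [0.41 1.31 1.77]
0.036 [-0.9  -0.69  7.13]
46.642
```

Run:
```python
from h import *
tower(.047,0,-.072)
go(J,0,.0,.2)
tops(); print(plate_in_bed(-.01,.04,"top")[2:4])
im,P,d=cloud("scene"); cv2.imwrite("pics/end.png",im); Q=(P-J[:3,3])@J[:3,:3]
m=(abs(Q[...,1])<.02)&(Q[...,0]>.11)&(Q[...,0]<.23)&(Q[...,2]>.04)&(Q[...,2]<.115)&(im.max(2)<70)
h=Q[m];f=h[h[:,1]>.0085]; print(cv2.minAreaRect((f[:,[0,2]]*1000).astype(np.float32)),st()["t"])
```

```text
grip {'t': 49.333, 'eef_pos': [0.477, 0.021, 0.004], 'force': [-0.287, -0.827, 5.956], 'moment': [0.045, 0.163, 0.039], 'finger_gap': 0.317, 'grasp_force': 29.685}
held 0.314 29.961
0.038 [ 0.36  0.32 -0.43]
0.037 [0.81 0.03 1.92]
0.036 [-1.41 -1.44  5.66]
53.575
top [ 0.0104 -0.0051  0.063 ] [0.028 0.027 0.016] 0.0639
top [-0.0001  0.0677  0.0637] [0.029 0.027 0.016] 0.0642
top [ 0.0002 -0.0712  0.0634] [0.028 0.028 0.016] 0.0642
('slopes,z', array([0.0007, 0.0002, 0.0059]))
((178.63723754882812, 79.83132934570312), (64.50833892822266, 16.413978576660156), 25.76521873474121) 54.925
```

View pics/end.png

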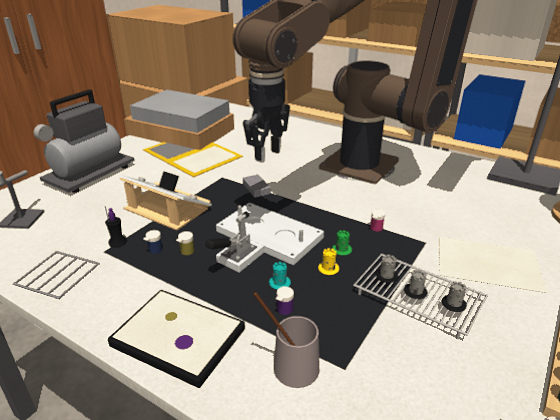

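The picture shows three towers upright on the rack at (388,268), (417,284) and (457,297). The plate lies on the rest at (170,190), the clamp is open at (215,243), and the arm is clear of everything.

```bash
python3 -c "
from h import *
print(workorder.sign_off())"
```

```text
the job is handed in; nothing more can be done
None
```

I handed the job in at about 55 s with the clamp open (about 1.1 rad), the plate flat on the rest behind its lip, and both towers upright on the rack beside the undisturbed finished one; no verdict came back.

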